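# Vent and crack open the chocolate resting box

### The arm

A 7-joint arm with a two-finger parallel gripper is mounted at the origin on the work surface. World frame = base frame: x ahead of the robot, y to its left, z up, the work surface at z = 0. Lengths are in m, angles in degrees, forces in N, time in s.
With the tool pointing down it reaches from about 0.425 to 0.875 m from the base axis. Payload 4.7 kg.
Tool frame: the origin (TCP) lies at the very end of the fingers, on their centre line; the grasp point (between the pads) lies 19 mm behind it; z points along the fingers, y is the line along which they close (so a half turn about z gives the same grasp; the last joint's range is limited). The gripper opens to 87 mm and grips with 3 to 60 N. Pads are 19 mm wide; open, the fingers measure 117 mm over their backs; the gripper's body (75 mm by 190 mm) begins 51 mm behind the grasp point.
Start: joints at [-71.786, 18.392, -4.016, 83.108, 1.295, 78.541, -3.26], TCP at [0.194, 0.62, 0.223] pointing down, gripper open.
Joint ranges: [-163.93, 163.93], [-17.29, 119.83], [-79.2, 71.16], [3.27, 140.29], [-89.18, 269.18], [5.43, 117.66], [-154.24, 154.24]. Speed limits (degrees/s): [147.25, 147.25, 180, 180, 180, 180, 180].

### API

Orientations are given as [roll, pitch, yaw] about the fixed x, y, z axes, in that order (R = Rz(yaw) Ry(pitch) Rx(roll)).
In Python, from cell import telemetry, cams, env gives the robot as it stands.
- The arm moves only by the tool arm_command, never from a script. Its argument "series" is text: rows parted by semicolons, each of 5 numbers parted by spaces: the shift along the tool's x, y, z in mm, then the turn about the tool's z in rad, then the closure in counts, from 0 (fully open) to 255 (shut). A call has 1 to 20 rows; each row shifts and turns the commanded pose from where the row before left it, along the tool's axes as they then stand; what a row does not reach is not made up. A row lasts 1/12 s, in which the tool goes at most 41.7 mm and 7.16 degrees, less where a joint would pass 70% of its speed; a pose out of reach is approached as far as the arm can. A call is refused whole if a number of a shift passes 41.7 or a number of a turn 0.125, either way. A call with a gripper value outside its range is refused whole. The fingers move at their own pace and stop on an object; "squeeze" is the grip in N (left out, the last holds). Time passes only in rows, so rows that do not move let the fingers close. It gives the time, the measured TCP pose, the force, the opening and the grip force at its end, in the units of the state.
- telemetry.get_obs(): the state, without advancing time (a new reading comes with each control period).
- cams.read_camera(name): name is "scene" or "top" or "wrist"; returns the picture (384x512x3 uint8, blue, green, red); there is no depth.
- cams.calibration(name): a dict with "K" (3x3 intrinsics, pixels), "origin" and "rotation" of the camera in the world; the wrist camera has in their place "hand_eye" (4x4, takes a point from camera to tool coordinates, whose origin is the TCP and whose axes are the flange's). Camera axes: x right, y down, z forward; pixel columns grow to the right and rows downward; lengths in m; the calibration is good to about 2 mm. A picture is of the moment at which its call begins: read the wrist's pose just before it. calibration takes no time and is no camera call.
- env.sign_off(): hands the job in; it is judged then, once.
The state is a dict: "time_s": time; "qpos": joint angles; "joint_velocities": joint speeds; "effort": joint torques, N m; "tool_pos": TCP position; "tool_rot": TCP orientation; "force": force on the tool from outside, world axes, zero at the start; "wrist_torque": the same for the moment, N m; "grip_width": finger opening in m; "grasp_force": force on a finger pad.
Only numpy, scipy, OpenCV 4.12 (cv2) and the standard library are available. Lean on these libraries where they do the work, as an engineer would, in place of code of your own. Each camera call takes 0.05 s, during which the arm holds its last target. There are 200 camera calls.

### The job

First take the vent pin out of its stand and push it fully home into the hole on top of the vent post beside the closed steel resting box. Then pull the lid, which has a bar handle on top, free of its sticky seal without letting it fly wide open, and finish while the gripper still holds it, steady, with the lid's front edge raised about 3.5 cm and the pin still in the post. Leave the jar, the cup and the chocolate slab where they stand.

Things in the scene. Friction and masses are not known exactly. Their poses are not given: they have to be found in the camera images.
- pin_grip (a point): Centre of the vent pin's upright black handle, 15 mm across, 45 mm tall; below it a steel shaft 7 mm across, 40 mm long, tapered end. z up along the pin, shaft to handle. It stands in a white block 60 x 60 x 50 mm high, shoulder on the block's top, this point 72.5 mm above the counter; lift over 40 mm to clear. The block is left or right in front of the box, a white jar on the other side.
- pin_tip (a point): Lower end of the pin's shaft, 62.5 mm below the centre of its handle; z as above.
- port (a point): Mouth centre of the vent hole in the top of the square aluminium post (40 x 40 mm, 120 mm high) beside the box, 180 mm from its middle. Hole vertical, 9.5 mm wide, 2 mm chamfer, 48 mm deep. Fully home the pin's shoulder rests on the post: tip 40 mm below this point, handle centre 22.5 mm above. x points from the box's front to its hinge, z up.
- lid: The lid (white plate with bar handle); its origin is the middle of the hinge, at hinge; x, z as the handle's.
- lid_grip (a point): Centre of the lid's steel bar handle, 150 mm above the counter when closed. Round bar 14 mm thick, 100 mm long along its y (parallel to the hinge), on a leg at each end; 31 mm free between bar and lid, free space before and behind it. x towards the hinge, z up from the lid; it turns with the lid.
- hinge (a point): Middle of the lid's hinge on the box's far upper edge, 100 mm above the counter; fixed. x level, from the box's front to its back, y along the hinge axis, z up. The handle's bar is 155 mm in front (-x) and 50 mm above it when closed, and swings up by positive turns about y.
- lid_angle (a joint): Lid angle, rad: 0 sealed, grows as the front edge rises (limit 1.3). White plate 210 x 268 x 12 mm on a steel box 200 x 260 x 100 mm high; front edge 206 mm from the hinge: 0.17 rad = 35 mm gap. Lid 0.35 to 0.65 kg. Pulled up at the handle the seal resists with a peak of about 13 to 17 N in its first 0.01 rad, fading by 0.05 rad; then only 2 to 4 N of weight is left. Let go, it stays ajar at about 0.07 rad.
- jar: The white lidded jar, to be left alone; origin at the centre of its underside (68 mm wide, 85 mm high)
- cup: The clear cup, to be left alone; origin at the centre of its underside (68 mm wide, 70 mm high)
- slab: The chocolate slab, to be left alone; origin at the centre of its underside (160 x 75 x 12 mm, lies flat)

How it is judged:
By the outcome, as a careful person would: the job done as asked, in the order asked, and still so for the second after the job is handed in, while the arm keeps its last pose, push and grip.
It also fails if it takes over 58 s, if anything falls off the work surface, if the arm or the gripper's body presses on something with over 40 N, if the wrist force passes 120 N, or if a joint passes its speed limit or range.

## Working session

There is one attempt and no reset: what is moved stays moved. The work goes in short steps, Python scripts to look and compute and a tool call to move; the robot and the scene stay as the last step left them, time stands still between calls to the robot, and variables do not carry over. Pictures are saved under pics/ and viewed, at most 10 in all, crops included, and the job is handed in when it is done.

Besides the shell and the picture viewer there is one more tool, called after ">>>" by a JSON object that holds its "api" and its "payload", one argument or row to a line. arm_command: Moves the arm, as the interface text tells. Its arguments: {"type":"object","properties":{"series":{"type":"string"},"squeeze":{"type":"number"}},"required":["series"]}

```bash
mkdir -p pics; ls; python3 - <<'E'
from cell import telemetry, cams, env
import cv2,numpy as np
np.set_printoptions(precision=4,suppress=True)
print(telemetry.get_obs())
for n in ("scene","top","wrist"):
    print(n,cams.calibration(n))
a=cams.read_camera("scene");b=cams.read_camera("top")
cv2.imwrite("pics/scene0.png",a);cv2.imwrite("pics/top0.png",b)
E
```

```text
pics
{'time_s': 0.0, 'qpos': array([-71.7872,  18.4383,  -4.015 ,  83.1772,   1.2947,  78.5403,
        -3.2612]), 'joint_velocities': array([-0.1338, -0.0151, -0.0829,  0.1334,  0.0579, -0.0702, -0.0125]), 'effort': array([  0.0004, -49.1299,  -0.4038, -31.2519,  -0.064 ,   0.0438,
         0.0002]), 'tool_pos': array([0.1943, 0.6197, 0.2215]), 'tool_rot': array([-179.8895,    0.0057,  162.5952]), 'force': array([-0.0575,  0.2711, -0.2386]), 'wrist_torque': array([-0.02  , -0.0058,  0.0018]), 'grasp_force': 0.0, 'grip_width': 0.08710383276257365}
scene {'K': array([[454.3486,   0.    , 258.0665],
       [  0.    , 454.3486, 189.6447],
       [  0.    ,   0.    ,   1.    ]]), 'origin': array([ 1.3301, -0.2317,  0.7991]), 'rotation': array([-130.0625,    0.7851,   72.4733])}
top {'K': array([[362.5437,   0.    , 256.8223],
       [  0.    , 362.5437, 193.2323],
       [  0.    ,   0.    ,   1.    ]]), 'origin': array([ 0.4142, -0.0222,  1.0179]), 'rotation': array([-170.2413,    1.0023,  -91.4983])}
wrist {'K': array([[331.4999,   0.    , 249.7379],
       [  0.    , 331.4999, 192.7051],
       [  0.    ,   0.    ,   1.    ]]), 'hand_eye': array([[ 0.0014, -0.9612, -0.2758,  0.0745],
       [ 1.    ,  0.0015, -0.0001, -0.0007],
       [ 0.0005, -0.2758,  0.9612, -0.1628],
       [ 0.    ,  0.    ,  0.    ,  1.    ]])}
```

View pics/scene0.png

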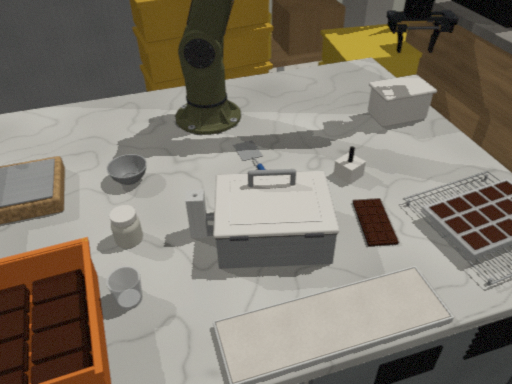

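View pics/top0.png

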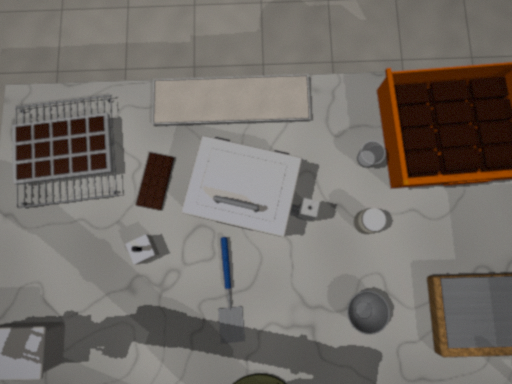

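The scene view shows the pin block at about (350,167), the post at (195,200) and the box lid at (275,205). In the top view they are at (140,248), (310,208) and (243,185), with the bar running about (213,198) to (265,208). Next I'll take enlarged crops to measure from.

```bash
cat > h.py <<'E'
import cv2,numpy as np
from scipy.spatial.transform import Rotation as R
from cell import telemetry,cams,env
np.set_printoptions(precision=4,suppress=True)
def pose():
    o=telemetry.get_obs();return o,np.array(o["tool_pos"]),R.from_euler("xyz",o["tool_rot"],degrees=True).as_matrix()
def cam(n):
    c=cams.calibration(n)
    if n!="wrist": return c["K"],np.array(c["origin"]),R.from_euler("xyz",c["rotation"],degrees=True).as_matrix()
    o,p,r=pose();H=c["hand_eye"];return c["K"],p+r@H[:3,3],r@H[:3,:3]
def ray(C,uv):
    K,o,r=C;d=r@np.linalg.inv(K)@np.array([uv[0],uv[1],1.]);return o,d/np.linalg.norm(d)
def plane(C,uv,z):
    o,d=ray(C,uv);return o+d*(z-o[2])/d[2]
def tri(rs):
    A=sum(np.eye(3)-np.outer(d,d) for o,d in rs);b=sum((np.eye(3)-np.outer(d,d))@o for o,d in rs);return np.linalg.solve(A,b)
def proj(C,p):
    K,o,r=C;q=K@(r.T@(np.asarray(p)-o));return q[:2]/q[2]
E
python3 - <<'E'
from h import *
a=cv2.imread("pics/scene0.png");b=cv2.imread("pics/top0.png")
def crop(im,x,y,w,h,s): return cv2.resize(im[y:y+h,x:x+w],None,fx=s,fy=s,interpolation=cv2.INTER_CUBIC)
t=crop(b,115,130,210,140,3.8)
s=np.hstack([crop(a,180,160,160,110,3),crop(a,325,140,100,110,3)])
cv2.imwrite("pics/ct.png",t);cv2.imwrite("pics/cs.png",s);print(t.shape,s.shape)
E
```

```text
(532, 798, 3) (330, 780, 3)
```

View pics/ct.png

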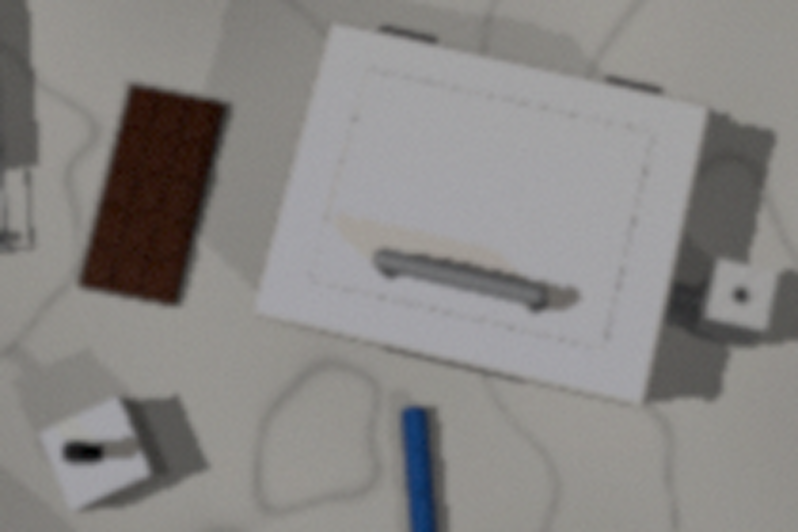

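View pics/cs.png

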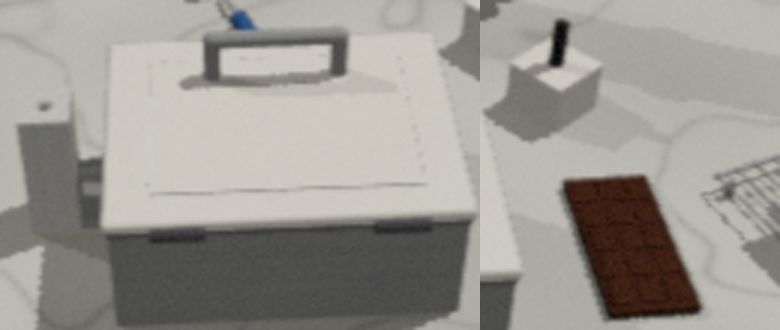

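The top crop shows the pin handle at (84,452), the hole at (741,295), the lid corners at (332,25), (708,107), (643,402) and (257,312), and the bar from (378,260) to (545,296). The scene crop shows the pin handle from (561,22) to (556,64), the hole at (45,106) and the bar centre at (276,38).

```bash
python3 - <<'E'
from h import *
T=cam("top");S=cam("scene")
t=lambda x,y:((x+.5)/3.8-.5+115,(y+.5)/3.8-.5+130)
s=lambda x,y:((x+.5)/3-.5+180,(y+.5)/3-.5+160)
s2=lambda x,y:((x-480+.5)/3-.5+325,(y+.5)/3-.5+140)
for n,tp,sp,z in (("pin",t(84,452),s2(558.5,43),.0725),("port",t(741,295),s(45,106),.12),("bar",t(462,278),s(276,38),.15)):
    print(n,plane(T,tp,z),plane(S,sp,z),tri([ray(T,tp),ray(S,sp)]))
c=[plane(T,t(*p),.112) for p in ((332,25),(708,107),(643,402),(257,312))]
print(np.array(c))
e=c[0]-c[1];f=c[3]-c[2];g=c[0]-c[3];h=c[1]-c[2]
for v in (e,f,g,h): print(np.linalg.norm(v),np.degrees(np.arctan2(v[1],v[0])))
print("lid mid",np.mean(c,0))
b=[plane(T,t(*p),.15) for p in ((378,260),(545,296))];v=b[0]-b[1];print(b,np.degrees(np.arctan2(v[1],v[0])))
k=[plane(T,t(*p),.05) for p in ((42,434),(118,397),(150,470),(78,509))];print(np.mean(k,0),k)
E
```

```text
pin [0.4407 0.3052 0.0725] [0.4393 0.3046 0.0725] [0.4405 0.3044 0.0736]
port [ 0.5298 -0.1411  0.12  ] [ 0.5293 -0.1413  0.12  ] [ 0.5297 -0.1412  0.1203]
bar [0.5418 0.0396 0.15  ] [0.5418 0.0411 0.15  ] [0.542  0.0403 0.1503]
[[ 0.7258  0.1288  0.112 ]
 [ 0.6596 -0.1264  0.112 ]
 [ 0.4622 -0.0747  0.112 ]
 [ 0.5285  0.1788  0.112 ]]
0.2636572938484846 75.47369900844164
0.2621087174363457 75.3399551646376
0.20344798718410323 -14.227976586610872
0.2040576498080682 -14.66388274162173
lid mid [0.594  0.0266 0.112 ]
[array([0.555 , 0.0931, 0.15  ]), array([ 0.5288, -0.013 ,  0.15  ])] 76.11772979664067
[0.4409 0.3039 0.05  ] [array([0.4546, 0.343 , 0.05  ]), array([0.479 , 0.2901, 0.05  ]), array([0.4277, 0.2664, 0.05  ]), array([0.4023, 0.316 , 0.05  ])]
```

>>> {"api": "arm_command", "payload": {
  "series": "0 0 0 0.125 0;0 0 0 0.125 0;0 0 0 0.125 0;0 0 0 0.125 0;0 0 0 0.125 0;0 0 0 0.125 0;0 0 0 0.125 0;0 0 0 0.125 0;0 0 0 0.125 0;0 0 0 0.125 0;0 0 0 0.125 0;0 0 0 0.125 0;0 0 0 0.02 0;-15 20 4 0 0;-20 26 5 0 0;-20 26 5 0 0;-20 26 5 0 0;-20 26 5 0 0;-20 26 5 0 0;-20 26 5 0 0"
}}

```text
time_s: 1.77
tool_pos: [0.3317, 0.444, 0.1882]
tool_rot: [-180.0, 0.0, 75.7]
force: [1.3, 0.7, 0.1]
grip_width: 0.087
grasp_force: 0.0
```

>>> {"api": "arm_command", "payload": {
  "series": "-20 26 5 0 0;-20 26 5 0 0;-20 26 5 0 0;-15 20 5 0 0;-10 13 5 0 0;0 0 0 0 0;0 0 0 0 0"
}}

```text
time_s: 2.35
tool_pos: [0.4173, 0.3348, 0.1633]
tool_rot: [-180.0, 0.0, 75.5]
force: [-0.5, 0.1, 0.1]
grip_width: 0.0871
grasp_force: 0.0
```

```bash
cat >> h.py <<'E'
def delta(target):
    o,p,r=pose();print("t",round(o["time_s"],2),"p",p,"rot",o["tool_rot"],"d_tool_mm",1000*r.T@(np.array(target)-p),"F",o["force"],"w",o["grip_width"],"g",o["grasp_force"])
E
python3 - <<'E'
from h import *
delta([.4405,.3044,.059])
W=cam("wrist");im=cams.read_camera("wrist");cv2.imwrite("pics/w1.png",im)
print(proj(W,[.4405,.3044,.095]),proj(W,[.4405,.3044,.05]))
E
```

```text
t 2.35 p [0.4173 0.3348 0.1633] rot [-179.9598    0.0211   75.4875] d_tool_mm [-23.5498  30.1027 104.2634] F [-0.4578  0.1461  0.0876] w 0.08712001923665524 g 0.0
[288.2112 233.577 ] [282.5253 213.4509]
```

View pics/w1.png

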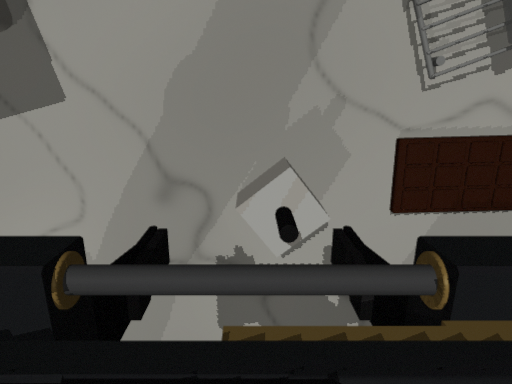

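The handle runs from (281,211) at its base to (288,234) at its top, within a pixel of my projection. I'll move over it and descend.

>>> {"api": "arm_command", "payload": {
  "series": "-8 10 0 0 0;-8 10 0 0 0;-7.5 10 5 0 0;0 0 15 0 0;0 0 20 0 0;0 0 20 0 0;0 0 15 0 0;0 0 12 0 0;0 0 10 0 0;0 0 8 0 0;0 0 0 0 0;0 0 0 0 0"
}}

```text
time_s: 3.4
tool_pos: [0.4405, 0.3053, 0.0587]
tool_rot: [180.0, 0.0, 75.5]
force: [0.0, -0.4, 0.0]
grip_width: 0.0872
grasp_force: 0.0
```

```bash
python3 - <<'E'
from h import *
delta([.4405,.3044,.0585])
E
```

```text
t 3.4 p [0.4405 0.3053 0.0587] rot [179.995    0.0011  75.5258] d_tool_mm [-0.8936  0.2003  0.1563] F [ 0.0287 -0.3717  0.0493] w 0.08719679919759905 g 0.0
```

>>> {"api": "arm_command", "payload": {
  "series": "-0.9 0 0 0 120;0 0 0 0 200;0 0 0 0 255;0 0 0 0 255;0 0 0 0 255;0 0 0 0 255;0 0 0 0 255;0 0 0 0 255;0 0 0 0 255;0 0 0 0 255",
  "squeeze": 25
}}

```text
time_s: 4.23
tool_pos: [0.4402, 0.3043, 0.0586]
tool_rot: [180.0, -0.0, 75.5]
force: [0.1, -0.9, 0.3]
grip_width: 0.0286
grasp_force: 0.0
```

>>> {"api": "arm_command", "payload": {
  "series": "0 0 0 0 255;0 0 0 0 255;0 0 0 0 255;0 0 0 0 255;0 0 0 0 255;0 0 0 0 255"
}}

```text
time_s: 4.73
tool_pos: [0.4402, 0.3043, 0.0586]
tool_rot: [180.0, -0.0, 75.5]
force: [0.1, 0.2, 0.3]
grip_width: 0.0145
grasp_force: 25.0
```

>>> {"api": "arm_command", "payload": {
  "series": "0 0 -4 0 255;0 0 -8 0 255;0 0 -8 0 255;0 0 -10 0 255;0 0 -15 0 255;0 0 -20 0 255;0 0 -25 0 255;0 0 -30 0 255;0 0 -30 0 255;0 0 -15 0 255;-12 6 0 0 255;-24 11.6 0 0 255;-24 11.6 0 0 255;-24 11.6 0 0 255;-24 11.6 0 0 255;-24 11.6 0 0 255;-24 11.6 0 0 255;-24 11.6 0 0 255;-24 11.6 0 0 255;-24 11.6 0 0 255"
}}

```text
time_s: 6.4
tool_pos: [0.4894, 0.0535, 0.2232]
tool_rot: [-180.0, 0.0, 75.5]
force: [0.7, -0.4, -1.2]
grip_width: 0.0143
grasp_force: 25.0
```

>>> {"api": "arm_command", "payload": {
  "series": "-24 11.6 0 0 255;-24 11.6 0 0 255;-24 11.6 0 0 255;-24 11.6 0 0 255;-24 11.6 0 0 255;-24 11.6 0 0 255;-18 9 0 0 255;-10 5 0 0 255;-6 3 0 0 255;0 0 0 0 255;0 0 0 0 255;0 0 0 0 255"
}}

```text
time_s: 7.4
tool_pos: [0.5291, -0.1369, 0.2233]
tool_rot: [-180.0, -0.0, 75.6]
force: [0.4, 0.4, -1.1]
grip_width: 0.0144
grasp_force: 25.0
```

```bash
python3 - <<'E'
from h import *
delta([.5297,-.1412,.2136])
o,p,r=pose()
ims=[]
for n in ("wrist","scene","top"):
    C=cam(n);im=cams.read_camera(n);cv2.imwrite(f"pics/{n}2.png",im)
    tip=p+r@np.array([0,0,.0487])  # tip below TCP
    print(n,"port",proj(C,[.5297,-.1412,.12]),"tip",proj(C,tip))
a=cv2.imread("pics/wrist2.png")[90:384,130:430]
b=cv2.imread("pics/scene2.png")[110:260,150:300]
v=np.hstack([cv2.resize(a,None,fx=1.5,fy=1.5),cv2.resize(b,(441-91,441))]);cv2.imwrite("pics/v2.png",v);print(v.shape)
E
```

```text
t 7.4 p [ 0.5291 -0.1369  0.2233] rot [-179.963    -0.0463   75.5883] d_tool_mm [-3.9965  1.6461  9.7174] F [ 0.3911  0.3514 -1.0974] w 0.014359915457572552 g 24.990740900393575
wrist port [250.4071 195.4434] tip [248.0998 212.5991]
scene port [194.7235 195.0976] tip [194.0388 175.9049]
top port [309.6714 207.2841] tip [310.7811 204.5349]
(441, 800, 3)
```

View pics/v2.png

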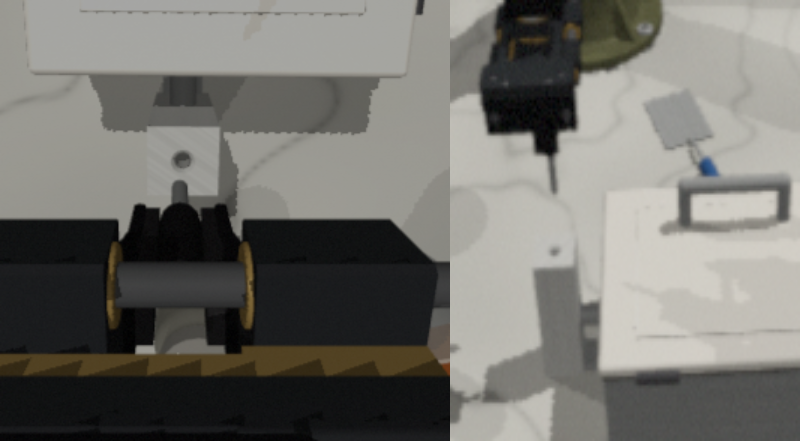

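In the crop, the hole is at (182,159) and the tip at (180,183) in the wrist part, and the tip at (554,192) in the scene part. The pin hangs straight. I'll measure both at sub-pixel level.

```bash
python3 - <<'E'
from h import *
o,p,r=pose();W=cam("wrist");S=cam("scene")
g=cv2.imread("pics/wrist2.png",0).astype(float)
w=g[188:205,241:262];m=np.clip(150-w,0,None) if False else np.clip(np.median(w)-25-w,0,None)
ys,xs=np.mgrid[188:205,241:262];hole=((m*xs).sum()/m.sum(),(m*ys).sum()/m.sum())
print("hole",hole,np.median(w),plane(W,hole,.12))
print(g[206:226:1,240:262].astype(int))
s=cv2.imread("pics/scene2.png",0).astype(int)
print(s[160:180,180:192]); print(s[190:200,178:194])
E
```

```text
hole (np.float64(250.79925452609157), np.float64(195.6496272630458)) 142.0 [ 0.5303 -0.1415  0.12  ]
[[153 153 155 156 157 157 155 153 151 151 151 150 150 150 152 153 155 156
  157 155 154 155]
 [155 154 153 154 156 157 156 156 153 151 151 151 150 150 150 151 152 154
  156 157 157 154]
 [156 155 153 152 152 154 156 157 156 155 152 151 152 151 150 150 150 151
  154 156 157 157]
 [156 156 156 155 153 153 153 155 146 142 141 150 151 151 151 151 150 151
  151 153 155 157]
 [152 155 156 157 155 154 132 107  96  92  92  95 117 145 151 151 150 150
  150 150 152 154]
 [151 152 154 155 156 134  96  75  72  71  68  67  74 112 146 151 151 151
  150 151 150 151]
 [152 151 150 153 142 100  74  72  72  71  70  66  62  69 110 147 152 150
  151 151 150 150]
 [150 152 152 151 137  90  71  72  73  72  68  66  62  56  77 145 156 153
  151 151 151 151]
 [149 150 151 152 115  76  70  71  73  71  68  67  62  57  51 144 157 156
  154 152 151 150]
 [151 151 149 150 109  73  70  74  73  72  69  67  62  57  48 140 156 157
  156 155 153 152]
 [153 152 149 150 109  72  71  72  73  71  70  67  64  57  48 139 153
[... 1853 characters left out ...]
189 189 188 188 189 188 188]]
[[186 186 186 189 188 188 189 189 190 190 188 189 189 189 188 190]
 [187 188 188 187 186 188 188 188 189 191 190 187 187 189 190 190]
 [187 185 189 188 187 188 187 189 187 189 188 188 188 189 190 189]
 [187 187 187 189 189 190 187 189 190 188 187 190 189 189 186 179]
 [187 186 187 187 188 189 187 188 187 188 190 189 189 187 177 164]
 [188 186 188 188 188 187 187 188 188 189 189 191 189 184 167 137]
 [186 188 187 187 185 187 187 189 190 190 190 189 189 186 174 146]
 [187 186 187 188 186 188 188 189 189 188 189 188 190 190 188 182]
 [186 187 187 185 188 187 188 187 190 189 189 191 191 189 188 188]
 [186 187 186 187 187 188 189 188 188 189 191 191 189 189 187 187]]
```

Relative to the hole in the wrist view, the tip offset is under 0.3 mm, so I'll centre and descend until the tip is about 5 mm above the port.

>>> {"api": "arm_command", "payload": {
  "series": "-2 0.8 0 0 255;-2 0.8 0 0 255;0 0 8 0 255;0 0 12 0 255;0 0 12 0 255;0 0 8 0 255;0 0 5 0 255;0 0 0 0 255;0 0 0 0 255;0 0 0 0 255"
}}

```text
time_s: 8.38
tool_pos: [0.5302, -0.1425, 0.1789]
tool_rot: [180.0, -0.0, 75.5]
force: [0.2, 0.9, -0.6]
grip_width: 0.0142
grasp_force: 25.0
```

```bash
python3 - <<'E'
from h import *
delta([.5297,-.1412,.1287])
W=cam("wrist");im=cams.read_camera("wrist");cv2.imwrite("pics/wrist3.png",im)
print(proj(W,[.5297,-.1412,.12]))
v=cv2.resize(im[140:290,160:340],None,fx=4,fy=4,interpolation=cv2.INTER_CUBIC);cv2.imwrite("pics/v3.png",v)
E
```

```text
t 8.38 p [ 0.5302 -0.1425  0.1789] rot [179.9614  -0.0033  75.503 ] d_tool_mm [ 1.139  -0.8188 50.2072] F [ 0.171   0.9325 -0.5683] w 0.01415725611198884 g 24.99068741686642
[246.9846 206.239 ]
```

View pics/v3.png

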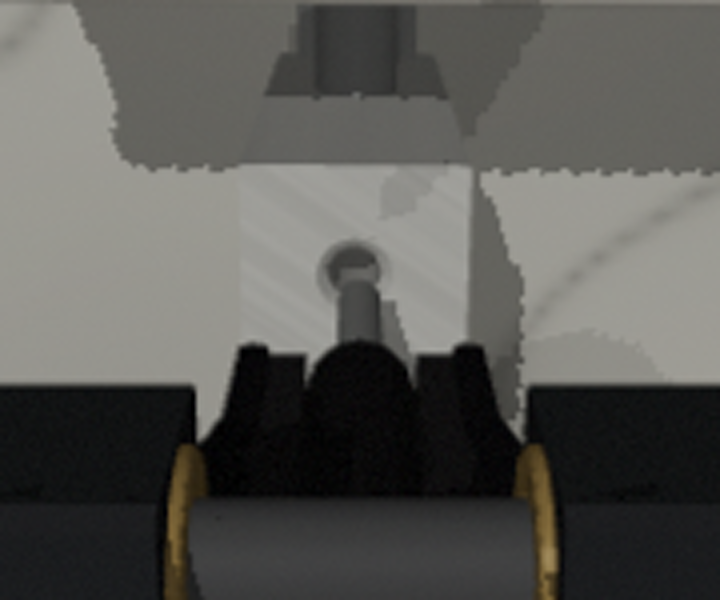

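The hole centre is at crop (351,269) and the shaft axis at column 359, so the tip is about 1 mm too far in +y. The measured pose agrees. I'll correct and enter the chamfer slowly.

>>> {"api": "arm_command", "payload": {
  "series": "1 -1 0 0 255;0 0 0 0 255;0 0 4 0 255;0 0 4 0 255;0 0 3 0 255;0 0 3 0 255;0 0 3 0 255;0 0 0 0 255"
}}

```text
time_s: 9.1
tool_pos: [0.5289, -0.1415, 0.1608]
tool_rot: [-180.0, 0.0, 75.5]
force: [0.6, -0.9, -1.2]
grip_width: 0.0139
grasp_force: 25.0
```

>>> {"api": "arm_command", "payload": {
  "series": "0 0.4 4 0 255;0 0 4 0 255;0 0 4 0 255;0 0 4 0 255;0 0 3 0 255;0 0 3 0 255;0 0 3 0 255;0 0 2 0 255;0 0 2 0 255;0 0 0 0 255;0 0 0 0 255"
}}

```text
time_s: 10.02
tool_pos: [0.5294, -0.1414, 0.1323]
tool_rot: [-180.0, 0.0, 75.5]
force: [0.3, -2.0, -1.6]
grip_width: 0.0145
grasp_force: 25.0
```

>>> {"api": "arm_command", "payload": {
  "series": "0 0 1.5 0 255;0 0 1.5 0 255;0 0 1 0 255;0 0 1 0 255;0 0 1 0 255;0 0 0 0 255"
}}

```text
time_s: 10.52
tool_pos: [0.5298, -0.1416, 0.1284]
tool_rot: [180.0, -0.1, 75.5]
force: [-5.7, -1.2, 12.3]
grip_width: 0.0143
grasp_force: 25.0
```

>>> {"api": "arm_command", "payload": {
  "series": "0 0 1.5 0 255;0 0 1 0 255;0 0 0 0 255;0 0 0 0 255"
}}

```text
time_s: 10.85
tool_pos: [0.5299, -0.1417, 0.1282]
tool_rot: [180.0, -0.1, 75.5]
force: [-10.7, 0.5, 28.2]
grip_width: 0.0143
grasp_force: 25.1
```

It's seated: the force rises with no further travel, at the expected height. I'll relieve the push, release and retreat upward.

>>> {"api": "arm_command", "payload": {
  "series": "0 0 -2 0 255;0 0 -2 0 255;0 0 0 0 150;0 0 0 0 100;0 0 0 0 100;0 0 0 0 60;0 0 0 0 60;0 0 0 0 60;0 0 0 0 60;0 0 0 0 60"
}}

```text
time_s: 11.68
tool_pos: [0.5296, -0.1412, 0.128]
tool_rot: [-180.0, -0.0, 75.5]
force: [-0.7, 0.3, -0.0]
grip_width: 0.0595
grasp_force: 0.0
```

>>> {"api": "arm_command", "payload": {
  "series": "0 0 -4 0 60;0 0 -6 0 30;0 0 -10 0 0;0 0 -12 0 0;0 0 -14 0 0;0 0 -14 0 0;0 0 -12 0 0;0 0 -8 0 0;10 -2 0 0 0;20 -4 0 0 0;25 -5 0 0 0;30 -5.5 0 0 0;30 -5.5 0 0 0;25 -5 0 0 0;20 -4 0 0 0;10 -1.5 0 0 0;6 0 0 0 0;0 0 0 0 0;0 0 0 0 0"
}}

```text
time_s: 13.27
tool_pos: [0.5421, 0.036, 0.2079]
tool_rot: [-180.0, 0.1, 75.4]
force: [-0.4, -0.8, 0.1]
grip_width: 0.0875
grasp_force: 0.0
```

```bash
python3 - <<'E'
from h import *
delta([.542,.0405,.131])
ims=[]
for n in ("wrist","scene"):
    C=cam(n);im=cams.read_camera(n);cv2.imwrite(f"pics/{n}4.png",im)
    print(n,"bar",proj(C,[.542,.0405,.15]),"pin top",proj(C,[.5297,-.1412,.165]),"port",proj(C,[.5297,-.1412,.12]))
b=cv2.imread("pics/scene4.png")[140:260,160:260]
v=np.hstack([cv2.imread("pics/wrist4.png"),cv2.resize(b,(288,384))[:, :]]);cv2.imwrite("pics/v4.png",v);print(v.shape)
E
```

```text
t 13.27 p [0.5421 0.036  0.2079] rot [-179.9985    0.0543   75.4352] d_tool_mm [ 4.3681 -1.1956 76.9036] F [-0.3847 -0.7692  0.1441] w 0.0874512520339521 g 0.0
wrist bar [246.4369 202.3229] pin top [288.5777 420.0547] port [283.1287 375.0132]
scene bar [271.4417 172.4429] pin top [192.6391 179.83  ] port [194.7235 195.0976]
(384, 800, 3)
```

View pics/v4.png

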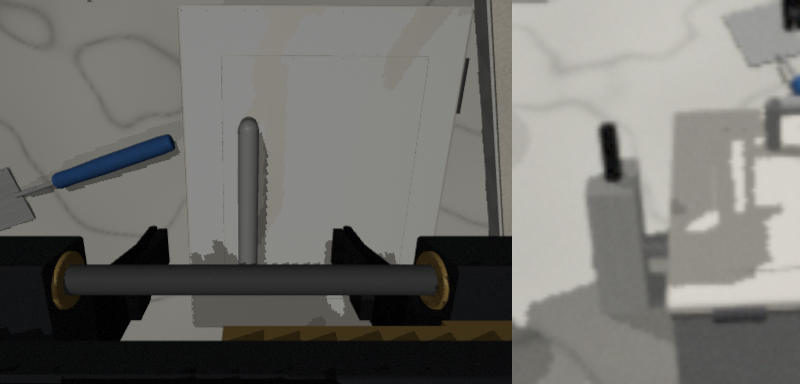

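The bar is upright in the wrist image at column 247.5, from (247,117) to (247,265), and centred between the fingers. The pin's handle sits on the post, with its top at scene pixel (192.6,178.8) against (192.6,179.8) expected when fully home. I'll descend on the bar.

>>> {"api": "arm_command", "payload": {
  "series": "4 -1.2 0 0 0;0 0 6 0 0;0 0 12 0 0;0 0 14 0 0;0 0 14 0 0;0 0 12 0 0;0 0 8 0 0;0 0 6 0 0;0 0 4 0 0;0 0 0 0 0;0 0 0 0 0"
}}

```text
time_s: 14.28
tool_pos: [0.5422, 0.0414, 0.1323]
tool_rot: [180.0, -0.0, 75.5]
force: [0.2, -0.9, 0.4]
grip_width: 0.0868
grasp_force: 0.0
```

```bash
python3 - <<'E'
from h import *
delta([.542,.0405,.131])
E
```

```text
t 14.28 p [0.5422 0.0414 0.1323] rot [179.9747  -0.0111  75.5005] d_tool_mm [-0.9446  0.0136  1.2809] F [ 0.2005 -0.945   0.3771] w 0.08678047377060374 g 0.0
```

>>> {"api": "arm_command", "payload": {
  "series": "0 0 1.3 0 255;0 0 0 0 255;0 0 0 0 255;0 0 0 0 255;0 0 0 0 255;0 0 0 0 255;0 0 0 0 255;0 0 0 0 255;0 0 0 0 255;0 0 0 0 255;0 0 0 0 255;0 0 0 0 255;0 0 0 0 255;0 0 0 0 255;0 0 0 0 255;0 0 0 0 255;0 0 0 0 255;0 0 0 0 255",
  "squeeze": 45
}}

```text
time_s: 15.78
tool_pos: [0.5421, 0.0414, 0.1307]
tool_rot: [180.0, -0.0, 75.5]
force: [1.4, -0.8, -0.8]
grip_width: 0.0126
grasp_force: 44.9
```

```bash
python3 - <<'E'
from h import *
delta([.542,.0405,.131])
E
```

```text
t 15.78 p [0.5421 0.0414 0.1307] rot [179.986   -0.0039  75.5006] d_tool_mm [-0.8955  0.1753 -0.2536] F [ 1.3545 -0.7964 -0.7543] w 0.012554324998601322 g 44.92380425333977
```

Gripped. I'll pull slowly along the arc in small steps and watch the force.

>>> {"api": "arm_command", "payload": {
  "series": "0 0.1 -0.4 0 255;0 0.1 -0.4 0 255;0 0.1 -0.4 0 255;0 0.1 -0.4 0 255;0 0 0 0 255"
}}

```text
time_s: 16.2
tool_pos: [0.5421, 0.0414, 0.131]
tool_rot: [-180.0, 0.0, 75.5]
force: [4.7, 0.7, -13.6]
grip_width: 0.0125
grasp_force: 44.8
```

>>> {"api": "arm_command", "payload": {
  "series": "0 0.2 -0.5 0 255;0 0.1 -0.5 0 255;0 0.2 -0.5 0 255;0 0 0 0 255"
}}

```text
time_s: 16.53
tool_pos: [0.5421, 0.0414, 0.1311]
tool_rot: [-179.9, 0.1, 75.5]
force: [8.8, 0.6, -20.9]
grip_width: 0.0127
grasp_force: 44.8
```

>>> {"api": "arm_command", "payload": {
  "series": "0 0 -0.5 0 255;0 0 -0.3 0 255;0 0 0 0 255;0 0 0 0 255"
}}

```text
time_s: 16.87
tool_pos: [0.5421, 0.0413, 0.1312]
tool_rot: [-180.0, 0.1, 75.5]
force: [10.1, 1.1, -26.2]
grip_width: 0.0126
grasp_force: 44.8
```

>>> {"api": "arm_command", "payload": {
  "series": "0 0.5 0 0 255;0 0.5 0 0 255;0 0.5 0 0 255;0 0 0 0 255"
}}

```text
time_s: 17.2
tool_pos: [0.5421, 0.0414, 0.1312]
tool_rot: [-179.7, 0.1, 75.5]
force: [4.1, 1.7, -21.8]
grip_width: 0.0124
grasp_force: 44.8
```

>>> {"api": "arm_command", "payload": {
  "series": "0 0.2 -0.5 0 255;0 0.2 -0.5 0 255;0 0 0 0 255"
}}

```text
time_s: 17.45
tool_pos: [0.5421, 0.0413, 0.1313]
tool_rot: [-179.7, 0.2, 75.5]
force: [6.0, 2.4, -26.6]
grip_width: 0.0129
grasp_force: 44.8
```

>>> {"api": "arm_command", "payload": {
  "series": "0 0.2 -0.5 0 255;0 0.2 -0.5 0 255;0 0 0 0 255"
}}

```text
time_s: 17.7
tool_pos: [0.542, 0.0413, 0.1314]
tool_rot: [-179.7, 0.2, 75.5]
force: [7.9, 2.9, -31.2]
grip_width: 0.0125
grasp_force: 44.8
```

```bash
python3 - <<'E'
from h import *
delta([.542,.0405,.131]);o,p,r=pose()
print("torque world",o["wrist_torque"],"tool",r.T@o["wrist_torque"],"F tool",r.T@o["force"])
im=cams.read_camera("wrist");cv2.imwrite("pics/wrist5.png",im)
im2=cams.read_camera("scene");cv2.imwrite("pics/scene5.png",im2)
v=np.hstack([cv2.resize(im,(400,300)),cv2.resize(im2[110:260,180:380],(400,300))]);cv2.imwrite("pics/v5.png",v)
E
```

```text
t 17.7 p [0.542  0.0413 0.1314] rot [-179.6769    0.1894   75.5497] d_tool_mm [-0.8007  0.1828  0.3603] F [  7.9182   2.9479 -31.1781] w 0.012488227406136124 g 44.809949174523354
torque world [ 0.3788 -1.685  -0.0867] tool [-1.5369  0.7878  0.0874] F tool [ 4.9335  7.1077 31.1224]
```

View pics/v5.png

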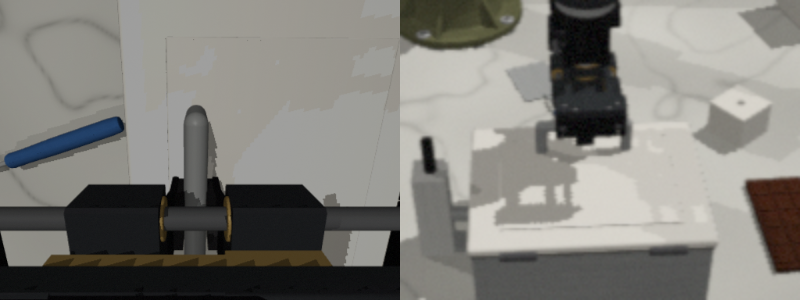

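The gripper holds the bar squarely at mid-length, with the bar at (196,210) in the wrist part. The lid still looks shut and the pin is in the post at (428,155). I'll keep pulling in small steps while relieving the sideways force.

>>> {"api": "arm_command", "payload": {
  "series": "0 0.5 -0.4 0 255;0 0.5 -0.4 0 255;0 0.5 -0.4 0 255;0 0 0 0 255;0 0 0 0 255"
}}

```text
time_s: 18.22
tool_pos: [0.542, 0.0413, 0.1314]
tool_rot: [-179.5, 0.2, 75.6]
force: [6.4, 2.7, -34.9]
grip_width: 0.0126
grasp_force: 44.8
```

>>> {"api": "arm_command", "payload": {
  "series": "0 0.2 -0.4 0 255;0 0.2 -0.4 0 255;0 0 0 0 255;0 0 0 0 255"
}}

```text
time_s: 18.55
tool_pos: [0.542, 0.0413, 0.1315]
tool_rot: [-179.5, 0.3, 75.6]
force: [7.4, 2.7, -39.6]
grip_width: 0.0128
grasp_force: 44.8
```

```bash
python3 - <<'E'
from h import *
delta([.542,.0405,.131]);o,p,r=pose()
print("tool T",r.T@o["wrist_torque"],"F",r.T@o["force"])
S=cam("scene");g=cv2.imread("pics/scene5.png",0).astype(int)
print(g[174:202,186:202])
f=np.array([.9681,-.2504,0])
for z in (.12,.123,.126): print(z,proj(S,[.5297,-.1412,z]),proj(S,[.5297,-.1412,z+.045]))
# same blob on pin in its stand, initial picture
g0=cv2.imread("pics/scene0.png",0).astype(int);print(g0[144:164,346:358]);print(proj(S,[.4405,.3044,.05]),proj(S,[.4405,.3044,.095]))
E
```

```text
t 18.55 p [0.542  0.0413 0.1315] rot [-179.4501    0.2637   75.5754] d_tool_mm [-0.7379  0.216   0.4845] F [  7.4499   2.6982 -39.5957] w 0.012792709617033339 g 44.81908402405679
tool T [-1.4674  1.0061  0.0764] F [ 4.6512  6.9224 39.5101]
[[178 177 173 176 181 185 186 191 190 192 192 194 194 193 196 194]
 [187 181 177 174 176 182 185 188 190 192 194 194 195 193 195 194]
 [189 188 186 182 179 177 179 182 186 190 190 193 194 194 194 195]
 [193 192 191 188 184 180 175 175 176 179 186 190 191 192 193 194]
 [194 193 194 189 170 131 111 102 109 134 164 181 186 189 191 194]
 [195 194 193 182 142  75  47  34  47  85 149 180 183 186 187 190]
 [194 195 192 169  99  30  17  20  22  60 145 184 187 182 184 187]
 [194 194 192 168 104  27  14   5  17  47 128 178 189 188 183 184]
 [195 194 192 170 108  41  15   8  19  46 121 174 191 192 189 186]
 [194 195 193 177 126  48   6  21  21  33 101 164 192 193 191 188]
 [195 194 193 181 136  54  17  16   4  29  94 162 192 194 191 189]
 [194 195 194 189 156  58  22  18  14  23  75 156 191 194 192 189]
 [194 193 193 193 161  65  19  14  19  17  71 153 192 19
[... 1514 characters left out ...]
51 148 130  80  28  14  12  41 120 159 164 166]
 [147 158 145  72  24  10  16  45 122 159 166 165]
 [164 179 163  79  24  25  18  59 126 162 166 166]
 [193 193 167  80   7  12  24  60 130 165 164 165]
 [199 195 164  68   9  14  31  91 153 174 170 166]
 [199 187 145  53  10  12  38 119 176 194 189 176]
 [197 183 137  49   7   6  44 130 182 197 197 192]
 [198 177 114  35  21  20  58 149 194 199 200 199]
 [196 166  87  24   9  16  72 157 198 199 201 200]
 [182 132  57  23  17  27  76 152 190 199 198 199]
 [145 118  70  35  26  47 111 165 185 188 189 195]
 [130 128 119 110 110 122 151 179 185 186 186 187]
 [141 147 169 186 188 188 188 186 185 186 186 186]]
[350.0053 160.9219] [351.952  147.4572]
```

>>> {"api": "arm_command", "payload": {
  "series": "0 0 0 0 255;0 0 0 0 255;0 0 0 0 255;0 0 0 0 255;0 0 0 0 255;0 0 0 0 255"
}}

```text
time_s: 19.05
tool_pos: [0.542, 0.0413, 0.1315]
tool_rot: [-179.4, 0.3, 75.6]
force: [6.3, 3.4, -38.7]
grip_width: 0.0128
grasp_force: 44.8
```

```bash
python3 - <<'E'
from h import *
delta([.542,.0405,.131]);o,p,r=pose()
print("tool T",r.T@o["wrist_torque"],"F",r.T@o["force"])
a=cv2.imread("pics/scene0.png",0);b=cv2.imread("pics/scene5.png",0);c=cams.read_camera("scene");cv2.imwrite("pics/scene6.png",c)
# row shift of the lid's hinge-side/right edges and front edge between pictures
for (x,y,w,h) in ((235,218,90,30),(318,175,25,60),(195,180,20,60),(300,170,30,14)):
    for im in (b,cv2.cvtColor(c,cv2.COLOR_BGR2GRAY)):
        s,_=cv2.phaseCorrelate(np.float32(a[y:y+h,x:x+w]),np.float32(im[y:y+h,x:x+w]));print((x,y),np.round(s,2))
E
```

```text
t 19.05 p [0.542  0.0413 0.1315] rot [-179.4497    0.2634   75.5733] d_tool_mm [-0.7564  0.2162  0.4789] F [  6.2592   3.4458 -38.7276] w 0.012778223215606732 g 44.819291811436415
tool T [-1.4281  0.9999  0.0624] F [ 5.0746  5.5748 38.6529]
(235, 218) [-0.1   0.13]
(235, 218) [-0.03  0.1 ]
(318, 175) [0.61 0.02]
(318, 175) [0.57 0.01]
(195, 180) [-0.03 -0.65]
(195, 180) [ 0.   -0.55]
(300, 170) [0.26 0.47]
(300, 170) [0.23 0.33]
```

>>> {"api": "arm_command", "payload": {
  "series": "0 0.6 -0.4 0 255;0 0.6 -0.4 0 255;0 0.6 -0.4 0 255;0 0.6 -0.4 0 255;0 0 0 0 255"
}}

```text
time_s: 19.52
tool_pos: [0.542, 0.0412, 0.1316]
tool_rot: [-179.1, 0.3, 75.6]
force: [4.1, 2.9, -40.4]
grip_width: 0.0124
grasp_force: 44.8
```

```bash
python3 - <<'E'
from h import *
delta([.542,.0405,.131]);o,p,r=pose()
print("tool T",r.T@o["wrist_torque"],"F",r.T@o["force"],o["effort"],o["qpos"])
E
```

```text
t 19.52 p [0.542  0.0412 0.1316] rot [-179.1474    0.323    75.597 ] d_tool_mm [-0.7159  0.2196  0.6495] F [  4.0867   2.8842 -40.4334] w 0.01244304692081784 g 44.81466919183731
tool T [-0.6813  1.0131  0.0911] F [ 4.038   3.8418 40.3585] [  2.0208 -49.3457   8.38   -45.2198   1.3243   1.6962   0.0751] [-41.9751  11.3146  38.9774 105.4208  -7.6644  66.842  -14.8094]
```

The lid is not yielding at about 40 N, far above the stated seal peak, so I won't pull harder. The pin may be just short of home, leaving the box unvented. I'll relax the pull, release the bar and press the pin down again from the top.

>>> {"api": "arm_command", "payload": {
  "series": "0 -1.5 1.8 0 255;0 -1.5 1.8 0 255;0 -1.5 1.8 0 255;0 -1.5 1.8 0 255;0 -1.5 1.5 0 255;0 0 0 0 255"
}}

```text
time_s: 20.02
tool_pos: [0.5422, 0.0414, 0.1313]
tool_rot: [179.9, -0.0, 75.5]
force: [5.0, 1.6, -22.5]
grip_width: 0.0129
grasp_force: 45.0
```

```bash
python3 - <<'E'
from h import *
delta([.5297,-.1412,.180]);o,p,r=pose()
print("tool T",r.T@o["wrist_torque"],"F",r.T@o["force"])
E
```

```text
t 20.02 p [0.5422 0.0414 0.1313] rot [179.9357  -0.0114  75.5025] d_tool_mm [-179.8795   33.6366  -48.6708] F [  4.9562   1.6177 -22.5276] w 0.012866001582787312 g 44.9904621206224
tool T [-1.0557  0.485   0.0389] F [ 2.8025  4.3681 22.5331]
```

>>> {"api": "arm_command", "payload": {
  "series": "0 0 0 0 255;0 0 0 0 255;0 0 0 0 255;0 0 0 0 255"
}}

```text
time_s: 20.35
tool_pos: [0.5422, 0.0413, 0.1313]
tool_rot: [179.9, -0.0, 75.5]
force: [5.6, 1.1, -22.3]
grip_width: 0.0126
grasp_force: 45.0
```

>>> {"api": "arm_command", "payload": {
  "series": "0 0 1.5 0 255;0 0 1.5 0 255;0 0 0 0 255;0 0 0 0 255"
}}

```text
time_s: 20.68
tool_pos: [0.5421, 0.0414, 0.1307]
tool_rot: [-180.0, -0.1, 75.5]
force: [-5.9, 0.4, 4.3]
grip_width: 0.0123
grasp_force: 45.2
```

>>> {"api": "arm_command", "payload": {
  "series": "0 0 0 0 150;0 0 0 0 60;0 0 0 0 60;0 0 0 0 60;0 0 0 0 60;0 0 0 0 60;0 0 -8 0 60;0 0 -14 0 60;0 0 -16 0 60;0 0 -16 0 60;0 0 -14 0 100;0 0 -8 0 255;-12 2 0 0 255;-22 4 0 0 255;-28 5.3 0 0 255;-30 5.6 0 0 255;-30 5.6 0 0 255;-26 5 0 0 255;-18 3.5 0 0 255;-8 1.5 0 0 255"
}}

```text
time_s: 22.35
tool_pos: [0.5283, -0.1399, 0.2041]
tool_rot: [-180.0, 0.1, 75.2]
force: [-0.7, -0.1, 0.5]
grip_width: 0.0075
grasp_force: 0.0
```

>>> {"api": "arm_command", "payload": {
  "series": "-4 1 0 0 255;0 0 0 0 255;0 0 0 0 255;0 0 0 0 255"
}}

```text
time_s: 22.68
tool_pos: [0.5301, -0.1375, 0.2043]
tool_rot: [-180.0, -0.0, 75.7]
force: [-0.2, -0.4, -0.1]
grip_width: 0.0005
grasp_force: 0.0
```

```bash
python3 - <<'E'
from h import *
delta([.5297,-.1412,.170]);W=cam("wrist");im=cams.read_camera("wrist")
print(proj(W,[.5297,-.1412,.165]),proj(W,[.5297,-.1412,.12]))
s=cams.read_camera("scene");cv2.imwrite("pics/scene7.png",s);cv2.imwrite("pics/wrist7.png",im)
v=np.hstack([im,cv2.resize(s[140:260,160:260],(288,384),interpolation=cv2.INTER_CUBIC)]);cv2.imwrite("pics/v7.png",v)
E
```

```text
t 22.68 p [ 0.5301 -0.1375  0.2043] rot [-179.9688   -0.0279   75.6539] d_tool_mm [-3.6812  0.5373 34.2656] F [-0.2042 -0.3698 -0.0882] w 0.00047845308853450286 g 0.0
[248.8704 222.7746] [249.0104 201.9053]
```

View pics/v7.png

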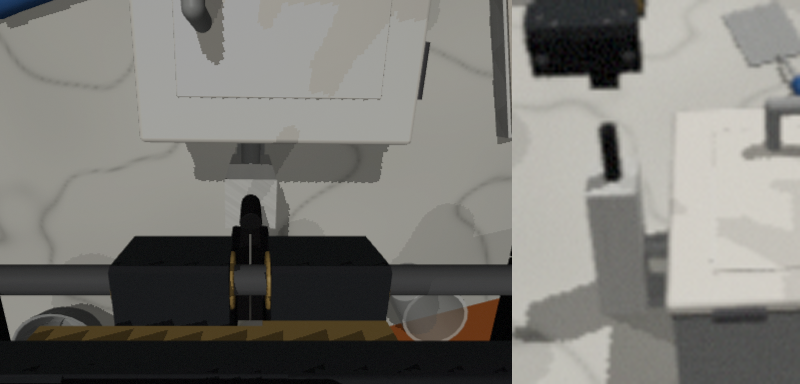

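I've now used all ten picture views. This one shows the pin upright in the post at wrist (250,205) and scene-crop (609,150). I'll press it from above, watching the contact height.

>>> {"api": "arm_command", "payload": {
  "series": "-3.7 0.5 6 0 255;0 0 10 0 255;0 0 10 0 255;0 0 6 0 255;0 0 3 0 255;0 0 0 0 255;0 0 2 0 255;0 0 1 0 255;0 0 1 0 255;0 0 0 0 255"
}}

```text
time_s: 23.62
tool_pos: [0.5295, -0.143, 0.1656]
tool_rot: [180.0, -0.0, 75.5]
force: [-0.6, 0.4, 0.6]
grip_width: 0.0006
grasp_force: 0.0
```

>>> {"api": "arm_command", "payload": {
  "series": "1.5 0 0.5 0 255;0 0 1 0 255;0 0 1 0 255;0 0 1 0 255;0 0 0 0 255;0 0 0 0 255"
}}

```text
time_s: 24.12
tool_pos: [0.5315, -0.1424, 0.1653]
tool_rot: [179.8, -0.1, 75.5]
force: [-2.8, -0.0, 14.7]
grip_width: 0.0005
grasp_force: 7.7
```

>>> {"api": "arm_command", "payload": {
  "series": "0 0 0.8 0 255;0 0 0.8 0 255;0 0 0 0 255;0 0 0 0 255"
}}

```text
time_s: 24.45
tool_pos: [0.5319, -0.1425, 0.1652]
tool_rot: [179.7, -0.1, 75.5]
force: [-5.6, 0.6, 24.0]
grip_width: 0.0006
grasp_force: 11.8
```

The pin top contacts at 0.1653 m, against 0.165 m when home, and it is firm under 24 N, so the pin is home. I'll go back to the bar.

>>> {"api": "arm_command", "payload": {
  "series": "0 0 -5 0 255;0 0 -10 0 255;0 0 -12 0 150;0 0 -10 0 0;10 -2 0 0 0;22 -4.4 0 0 0;28 -5.6 0 0 0;32 -6.4 0 0 0;32 -6.4 0 0 0;26 -5.2 0 0 0;18 -3.6 0 0 0;9 -1.8 0 0 0;3 -0.6 0 0 0;0 0 0 0 0;0 0 0 0 0;0 0 0 0 0"
}}

```text
time_s: 25.78
tool_pos: [0.54, 0.0399, 0.1975]
tool_rot: [180.0, 0.0, 75.3]
force: [-0.1, -0.1, 0.2]
grip_width: 0.0834
grasp_force: 0.0
```

```bash
python3 - <<'E'
from h import *
delta([.542,.0405,.131])
W=cam("wrist");im=cams.read_camera("wrist");cv2.imwrite("pics/wrist8.png",im)
s=cams.read_camera("scene");cv2.imwrite("pics/scene8.png",s)
g=cv2.cvtColor(s,cv2.COLOR_BGR2GRAY).astype(int);print(g[175:181,191:195],g[193:199,192:197])
b=cv2.imread("pics/scene5.png",0)
E
```

```text
t 25.78 p [0.54   0.0399 0.1975] rot [179.9853   0.0202  75.3476] d_tool_mm [ 1.1369  1.7561 66.5451] F [-0.1029 -0.1265  0.1701] w 0.08343440157378669 g 0.0
[[180 184 186 189]
 [177 179 182 185]
 [179 175 174 176]
 [133 110 103 110]
 [ 70  44  36  39]
 [ 37  24  20  19]] [[ 62  22  14  21  25]
 [ 55  19  13  12  14]
 [ 62  18  14  10  23]
 [ 98  58  41  43  54]
 [123 118 113 109 105]
 [129 126 128 126 125]]
```

>>> {"api": "arm_command", "payload": {
  "series": "1 1.7 6 0 0;0 0 12 0 0;0 0 14 0 0;0 0 14 0 0;0 0 10 0 0;0 0 6 0 0;0 0 4 0 0;0 0 0.5 0 150;0 0 0 0 220;0 0 0 0 255;0 0 0 0 255;0 0 0 0 255;0 0 0 0 255;0 0 0 0 255;0 0 0 0 255;0 0 0 0 255;0 0 0 0 255;0 0 0 0 255;0 0 0 0 255;0 0 0 0 255",
  "squeeze": 32
}}

```text
time_s: 27.55
tool_pos: [0.5423, 0.0422, 0.131]
tool_rot: [179.9, -0.0, 75.5]
force: [1.0, 0.1, -1.2]
grip_width: 0.0129
grasp_force: 32.0
```

>>> {"api": "arm_command", "payload": {
  "series": "0 0 0 0 255;0 0 0 0 255;0 0 0 0 255;0 0.1 -0.4 0 255;0 0.1 -0.4 0 255;0 0.1 -0.4 0 255;0 0.1 -0.4 0 255;0 0 0 0 255"
}}

```text
time_s: 28.22
tool_pos: [0.5422, 0.0422, 0.1311]
tool_rot: [180.0, 0.0, 75.5]
force: [6.9, -0.1, -12.8]
grip_width: 0.0132
grasp_force: 32.0
```

```bash
python3 - <<'E'
from h import *
delta([.542,.0405,.131]);o,p,r=pose()
print("tool T",r.T@o["wrist_torque"],"F",r.T@o["force"])
E
```

```text
t 28.22 p [0.5422 0.0422 0.1311] rot [179.9771   0.0433  75.5078] d_tool_mm [-1.6744  0.1884  0.1478] F [  6.8939  -0.0816 -12.8478] w 0.013204196158660675 g 31.96250039851293
tool T [-1.3753  0.2388  0.0265] F [ 1.6559  6.6898 12.8492]
```

>>> {"api": "arm_command", "payload": {
  "series": "0 0.7 0 0 255;0 0.7 0 0 255;0 0.7 -0.4 0 255;0 0.7 -0.4 0 255;0 0 0 0 255;0 0 0 0 255"
}}

```text
time_s: 28.72
tool_pos: [0.5423, 0.0421, 0.1314]
tool_rot: [-179.7, 0.1, 75.5]
force: [-2.6, 3.0, -19.5]
grip_width: 0.0131
grasp_force: 32.0
```

>>> {"api": "arm_command", "payload": {
  "series": "0 0.3 -0.5 0 255;0 0.3 -0.5 0 255;0 0.3 -0.5 0 255;0 0 0 0 255;0 0 0 0 255"
}}

```text
time_s: 29.13
tool_pos: [0.5423, 0.0421, 0.1316]
tool_rot: [-179.6, 0.1, 75.6]
force: [-2.4, 4.3, -27.9]
grip_width: 0.013
grasp_force: 32.0
```

```bash
python3 - <<'E'
from h import *
delta([.542,.0405,.131]);o,p,r=pose()
print("tool T",r.T@o["wrist_torque"],"F",r.T@o["force"])
E
```

```text
t 29.13 p [0.5423 0.0421 0.1316] rot [-179.5819    0.1264   75.5519] d_tool_mm [-1.6153  0.1023  0.5743] F [ -2.4326   4.3497 -27.8701] w 0.013019563564300143 g 31.985916680423543
tool T [0.6217 0.5868 0.0491] F [ 3.6667 -3.2375 27.8865]
```

Still no break at 29 N net, and the wrist moments show no parasitic couple. I'll firm the grip and build the pull gradually, well below the wrist limit.

>>> {"api": "arm_command", "payload": {
  "series": "0 0 0 0 255;0 0 0 0 255;0 0.1 -0.5 0 255;0 0.1 -0.5 0 255;0 0.1 -0.5 0 255;0 0.1 -0.5 0 255;0 0 0 0 255;0 0 0 0 255;0 0 0 0 255",
  "squeeze": 58
}}

```text
time_s: 29.88
tool_pos: [0.5424, 0.042, 0.1318]
tool_rot: [-179.6, 0.2, 75.6]
force: [1.5, 4.7, -38.2]
grip_width: 0.0124
grasp_force: 57.9
```

>>> {"api": "arm_command", "payload": {
  "series": "0 0.1 -0.5 0 255;0 0.1 -0.5 0 255;0 0.1 -0.5 0 255;0 0 0 0 255;0 0 0 0 255"
}}

```text
time_s: 30.3
tool_pos: [0.5435, 0.0417, 0.1353]
tool_rot: [-179.6, 0.1, 75.5]
force: [-0.8, 3.5, -23.1]
grip_width: 0.0125
grasp_force: 58.0
```

It has broken free along the arc: dz 3.5 mm, dx 1.1 mm. I'll follow the arc slowly.

>>> {"api": "arm_command", "payload": {
  "series": "0 0.2 -0.5 0 255;0 0.2 -0.5 0 255;0 0.3 -0.6 0 255;0 0.3 -0.6 0 255;0 0.3 -0.7 0 255;0 0.3 -0.7 0 255;0 0.3 -0.7 0 255;0 0.3 -0.7 0 255;0 0 0 0 255;0 0 0 0 255"
}}

```text
time_s: 31.13
tool_pos: [0.5476, 0.0408, 0.1458]
tool_rot: [-179.8, -0.1, 75.5]
force: [-10.1, 1.6, -2.2]
grip_width: 0.0125
grasp_force: 58.1
```

```bash
python3 - <<'E'
from h import *
delta([.5527,.0395,.1565])
E
```

```text
t 31.13 p [0.5476 0.0408 0.1458] rot [-179.823    -0.0764   75.4916] d_tool_mm [  0.0786   5.2344 -10.7334] F [-10.0591   1.6455  -2.2343] w 0.012517762933977605 g 58.12692129984498
```

>>> {"api": "arm_command", "payload": {
  "series": "0 -0.2 -0.6 0 255;0 0 -0.8 0 255;0 0.2 -0.9 0 255;0 0.3 -0.9 0 255;0 0.4 -0.9 0 255;0 0.4 -0.9 0 255;0 0.4 -0.9 0 255;0 0.4 -0.9 0 255;0 0.4 -0.9 0 255;0 0.4 -0.8 0 255;0 0.3 -0.6 0 255;0 0 0 0 255;0 0 0 0 255;0 0 0 0 255",
  "squeeze": 45
}}

```text
time_s: 32.3
tool_pos: [0.5518, 0.0397, 0.1555]
tool_rot: [-180.0, -0.1, 75.5]
force: [-7.8, 2.3, -1.6]
grip_width: 0.0129
grasp_force: 45.0
```

```bash
python3 - <<'E'
from h import *
delta([.5527,.0395,.1565])
E
```

```text
t 32.3 p [0.5518 0.0397 0.1555] rot [-179.9999   -0.1055   75.4775] d_tool_mm [ 0.081   0.9138 -1.02  ] F [-7.8234  2.3062 -1.6137] w 0.012885329201542952 g 45.02363463070651
```

>>> {"api": "arm_command", "payload": {
  "series": "0 -0.2 -0.6 0 255;0 -0.2 -0.5 0 255;0 -0.1 0 0 255;0 0 0 0 255;0 0 0 0 255;0 0 0 0 255"
}}

```text
time_s: 32.8
tool_pos: [0.5518, 0.0396, 0.1554]
tool_rot: [179.9, -0.1, 75.5]
force: [-5.3, 2.2, -3.7]
grip_width: 0.0129
grasp_force: 45.0
```

```bash
python3 - <<'E'
from h import *
delta([.5527,.0395,.1565])
S=cam("scene");im=cams.read_camera("scene");cv2.imwrite("pics/scene9.png",im)
g=cv2.GaussianBlur(cv2.cvtColor(im,cv2.COLOR_BGR2GRAY),(3,3),0).astype(int);g0=cv2.GaussianBlur(cv2.imread("pics/scene0.png",0),(3,3),0).astype(int)
hx=np.array([.9681,-.2504,0]);hy=np.array([.2504,.9681,0]);H=np.array([.692,.0017,.1])
def pt(th,y): # front top edge, 206 from hinge, 12 above
    return H+hx*(-.206*np.cos(th)+.012*np.sin(th))+hy*y+np.array([0,0,.206*np.sin(th)+.012*np.cos(th)])
for y in (-.11,.10,.12):
    print(y,[np.round(proj(S,pt(t,y)),1) for t in (0,.15,.17,.19)])
    for t,G in ((0,g0),(.17,g)):
        u,v=np.round(proj(S,pt(t,y))).astype(int);print(t,(u,v-9),G[v-9:v+10,u])
gp=cv2.cvtColor(im,cv2.COLOR_BGR2GRAY).astype(int);print("pin",gp[176:181,193],gp[194:199,194])
E
```

```text
t 32.8 p [0.5518 0.0396 0.1554] rot [179.9248  -0.067   75.479 ] d_tool_mm [ 0.1078  0.9472 -1.0835] F [-5.2519  2.1532 -3.7441] w 0.012911776963525445 g 45.02196411704013
-0.11 [array([225.1, 173.9]), array([224.3, 164.9]), array([224.2, 163.7]), array([224.1, 162.6])]
0 (np.int64(225), np.int64(165)) [183 183 182 181 181 180 180 181 182 188 195 199 200 200 200 200 200 200
 200]
0.17 (np.int64(224), np.int64(155)) [197 197 198 197 197 196 196 196 195 199 205 210 211 211 211 211 210 211
 210]
0.1 [array([310.2, 170.2]), array([311.2, 161.2]), array([311.4, 160. ]), array([311.5, 158.9])]
0 (np.int64(310), np.int64(161)) [173 176 179 180 180 178 175 170 171 179 190 198 200 200 200 200 200 200
 200]
0.17 (np.int64(311), np.int64(151)) [177 178 182 187 190 189 186 182 181 184 193 205 211 211 210 205 201 199
 200]
0.12 [array([318.2, 169.8]), array([319.4, 160.8]), array([319.6, 159.7]), array([319.8, 158.6])]
0 (np.int64(318), np.int64(161)) [170 171 171 171 170 168 168 171 176 184 194 200 201 200 200 200 200 200
 200]
0.17 (np.int64(320), np.int64(151)) [178 177 176 175 172 170 170 171 173 178 189 203 210 211 209 203 200 199
 199]
pin [182 175 103  32  22] [ 17   6  45 114 129]
```

>>> {"api": "arm_command", "payload": {
  "series": "0 0.2 -0.6 0 255;0 0.2 -0.6 0 255;0 0.2 -0.6 0 255;0 0.1 -0.4 0 255;0 0 0 0 255;0 0 0 0 255;0 0 0 0 255;0 0 0 0 255"
}}

```text
time_s: 33.52
tool_pos: [0.5519, 0.0396, 0.1558]
tool_rot: [180.0, 0.0, 75.5]
force: [-3.7, 2.2, -5.3]
grip_width: 0.0125
grasp_force: 45.0
```

```bash
python3 - <<'E'
from h import *
delta([.5527,.0395,.1565])
E
```

```text
t 33.52 p [0.5519 0.0396 0.1558] rot [179.9756   0.0049  75.4975] d_tool_mm [ 0.1236  0.7708 -0.687 ] F [-3.7231  2.2052 -5.2656] w 0.012549055758020521 g 45.02380578249813
```

>>> {"api": "arm_command", "payload": {
  "series": "0 0.3 -0.7 0 255;0 0.3 -0.7 0 255;0 0.2 -0.6 0 255;0 0 0 0 255;0 0 0 0 255;0 0 0 0 255;0 0 0 0 255"
}}

```text
time_s: 34.1
tool_pos: [0.5529, 0.0393, 0.158]
tool_rot: [179.9, -0.0, 75.5]
force: [-2.3, 0.2, -5.5]
grip_width: 0.0126
grasp_force: 45.0
```

```bash
python3 - <<'E'
from h import *
delta([.5527,.0395,.1565])
E
```

```text
t 34.1 p [0.5529 0.0393 0.158 ] rot [179.9437  -0.0056  75.4961] d_tool_mm [ 0.0986 -0.2463  1.4621] F [-2.287   0.1677 -5.4928] w 0.012641843180541937 g 45.02355337142944
```

>>> {"api": "arm_command", "payload": {
  "series": "0 0 0 0 255;0 0 0 0 255;0 0 0 0 255;0 0 0 0 255;0 0 0 0 255;0 0 0 0 255"
}}

```text
time_s: 34.6
tool_pos: [0.5528, 0.0394, 0.1578]
tool_rot: [180.0, -0.0, 75.5]
force: [-0.9, -0.5, -7.3]
grip_width: 0.0125
grasp_force: 45.0
```

```bash
python3 - <<'E'
from h import *
delta([.5527,.0395,.1565])
im=cams.read_camera("scene");cv2.imwrite("pics/scene10.png",im)
g=cv2.GaussianBlur(cv2.cvtColor(im,cv2.COLOR_BGR2GRAY),(3,3),0).astype(int)
for u in (224,311,320): print(u,g[154:172,u])
gp=cv2.cvtColor(im,cv2.COLOR_BGR2GRAY).astype(int);print("pin",gp[176:181,193],gp[194:199,194])
E
```

```text
t 34.6 p [0.5528 0.0394 0.1578] rot [179.9552  -0.0029  75.4969] d_tool_mm [ 0.1055 -0.1581  1.3381] F [-0.9411 -0.5482 -7.2974] w 0.012521510570917781 g 45.0232458114624
224 [197 197 197 197 197 196 196 196 196 198 203 208 210 211 211 211 211 211]
311 [187 190 189 186 183 182 190 203 210 211 210 206 201 199 199 199 199 199]
320 [175 173 170 169 170 174 186 202 211 212 209 205 201 200 200 199 200 200]
pin [182 173 106  41  12] [ 15   8  45 117 127]
```

The lid is at about 0.17 rad (gap about 35 mm), steady and still gripped, and the pin has not moved. I'm handing in.

```bash
python3 -c "
from cell import env
print(env.sign_off())"
```

```text
the job is handed in; nothing more can be done
None
```

The job is handed in at 34.6 s: the pin is fully home in the vent post, and the lid is free and held steady with its front edge up about 35 mm; the seal only let go above about 38 N, well over the stated 13 to 17 N.

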